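# Dispense two doses of wax-shelled pills onto the scale

## Task

Dispense two doses, three pills each, into the scale pan: press the dispenser's red paddle right down and keep it down until three pills have rolled out under the gate, let it come all the way up so that the next pills run down to the gate, then press it the same way a second time and let it up again. Just press on top of the paddle with your fingertips: do not touch the pills or the yellow gate, spill no pill on the counter, and leave the jar, the cup and the spoon where they are.

Things in the scene. Friction and masses are not known exactly. Their poses are not given: they have to be found in the camera images.
- dispenser: Pill dispenser, fixed: steel base 130 x 255 mm, two posts, a sloping clear-walled track 41 mm wide with a row of eight pills. Origin on the counter under the track's centre line, z up. +y points up the track (its end: y = 162 mm, top 227 mm above the counter), -y down to the spout lip (y = -142 mm, 114 mm up). The paddle is on its -x side, towards the robot. Slope 0.26 rad.
- lever (a joint): Rocking lever: 0 rad = at rest, paddle up, gate shut; 0.48 = paddle right down on its stop, gate open. A spring returns it: 2 to 3 N at the paddle at first, 5 to 6 N at the stop. Pills pass from about 0.4 rad; there its stop finger holds back the fourth pill, so a full stroke gives three, in about 1 s. Let up to 0, the next three run down to the gate in about 1 s.
- shaft (a point): Middle of the lever's shaft, which lies along the dispenser's x axis: 181 mm above the counter, at y = -40 mm of the dispenser. The paddle swings about it.
- paddle (a point): Centre of the red paddle's top face, 54 mm (dispenser's x) by 40 mm (y), 10 mm thick. At rest 216 mm above the counter, sloping up 0.24 rad towards the uphill side; right down 164 mm, tilted 0.24 rad the other way, moved 4 mm along the dispenser's +y: a circle of radius 111 mm about the shaft. It is 43 mm out from the track's side wall; nothing is above it.
- gate_stop (a point): Point fixed in the middle of the track where the yellow gate stands when shut, at the height of a pill's centre; axes as the dispenser's. A pill waiting at the gate has its centre 16 mm uphill (+y) of it; one more than 12 mm downhill (-y) has passed.
- gate (a point): Middle of the lower edge of the yellow gate blade, 28 mm wide, 51 mm tall, 3 mm thick, which hangs in the track from the lever's far end; it rises about 30 mm. Not to be touched.
- scale: White bench scale, fixed, 250 x 215 mm, 54 mm high, with a stainless pan under the spout. Origin: on the counter under its middle; its display faces -x.
- pan (a point): Centre of the pan's inner floor, 64 mm above the counter. Pan 195 (x) x 200 mm (y) inside, walls 35 mm high; axes as the scale's.
- jar: Amber glass jar with black cap, 54 mm wide, 85 mm tall, origin at the centre of its underside. To be left alone.
- cup: White china cup, 72 mm wide, 65 mm tall, origin at the centre of its underside. To be left alone.
- spoon: Spoon with a wooden handle and a steel bowl, 170 mm long, lying on the counter, origin at its middle. To be left alone.
- pill1: Pill 1 counted from the gate: a dark red ball with a gold seam, 30 mm across, 14 g, origin at its centre.
- pill2: Pill 2 counted from the gate: a dark red ball with a gold seam, 30 mm across, 14 g, origin at its centre.
- pill3: Pill 3 counted from the gate: a dark red ball with a gold seam, 30 mm across, 14 g, origin at its centre.
- pill4: Pill 4 counted from the gate: a dark red ball with a gold seam, 30 mm across, 14 g, origin at its centre.
- pill5: Pill 5 counted from the gate: a dark red ball with a gold seam, 30 mm across, 14 g, origin at its centre.
- pill6: Pill 6 counted from the gate: a dark red ball with a gold seam, 30 mm across, 14 g, origin at its centre.
- pill7: Pill 7 counted from the gate: a dark red ball with a gold seam, 30 mm across, 14 g, origin at its centre.
- pill8: Pill 8 counted from the gate: a dark red ball with a gold seam, 30 mm across, 14 g, origin at its centre.
Not all that is in view belongs to the job. Leave any turquoise look-alike of the pill7 alone.

How it is judged:
By the outcome, as a careful person would: the job done as asked, in the order asked, and still so for the second after the job is handed in, with the robot touching nothing.
It also fails if it takes over 45 s, if anything falls off the work surface, if the arm or the gripper's body presses on something with over 40 N, if the wrist force passes 120 N, or if a joint passes its speed limit or range.

## Robot

A 6-joint arm with a two-finger parallel gripper is mounted at the origin on the work surface. World frame = base frame: x ahead of the robot, y to its left, z up, the work surface at z = 0. Lengths are in m, angles in rad, forces in N, time in s.
With the tool pointing down it reaches from about 0.325 to 0.775 m from the base axis. Payload 5.5 kg.
Tool frame: the origin (TCP) lies between the finger pads; the fingertips stand 8 mm ahead of it and the grasp point (between the pads) lies 11 mm behind it (tcp_to_tips is the distance from the TCP to the fingertips, in m); z points along the fingers, y is the direction in which the jaws open and shut (so a half turn about z gives the same grasp; the last joint's range is limited). The gripper opens to 88 mm and grips with 3 to 60 N. Pads are 20 mm wide; open, the fingers measure 115 mm over their backs; the gripper's body (75 mm by 178 mm) begins 61 mm behind the grasp point.
Start: joints at [1.214, 0.091, 1.231, -0, 1.82, -0.057], TCP at [0.177, 0.573, 0.231] pointing down, gripper open.
Joint ranges: [-2.87, 2.87], [-0.86, 2.18], [0.17, 2.46], [-1.51, 4.65], [0.06, 2.69], [-2.65, 2.65]. Speed limits (rad/s): [2.57, 2.57, 3.01, 3.14, 3.14, 3.14].

## Interface

Orientations are given as a unit quaternion [w, x, y, z].
In Python, from bench import * gives the robot as it stands. Calls block until the motion is done:
- move_to(position, orientation): joint-space move of the TCP to a pose.
- move_l(position, speed=0.15, orientation=None): straight line of the TCP; orientation=None keeps the orientation; speed is the mean speed in m/s.
- movej(angles): joint-space move.
- gripper_open() and close(): open the fingers fully, or close them until they stop; the grip force is fixed at half the most.
- hold(seconds).
- inverse_kinematics(position, orientation): joint angles nearest the present ones, or None.
- state(): the state.
- get_image(name): name is "scene" or "top"; returns a dict with "frame" (420x560x3 uint8, blue, green, red), "depth" (420x560 float32, m along the optical axis (not along the pixel's ray), 0 where there is no reading), "camera_matrix" (3x3 intrinsics, pixels), "k1" (the pictures are not rectified: a ray, as slopes to the right and down, at radius r is drawn at 1 + k1 r^2 times it, then the intrinsics apply), "view" (4x4, takes a point from world to camera coordinates). Camera axes: x right, y up, looking along -z (the intrinsics and any distortion apply to the point x, -y, -z); pixel columns grow to the right and rows downward; lengths in m; the calibration is good to about 2 mm. A picture is of the moment at which its call begins.
A pose or a line that the arm cannot do raises IKError and nothing moves.
- job_done(): hands the job in, once; it reports no verdict.
The state is a dict: "time": time; "joint_pos": joint angles; "dq": joint speeds; "joint_torque": joint torques, N m; "ee_pos": TCP position; "ee_rot": TCP orientation; "ft_force": force on the tool from outside, world axes, zero at the start; "moment": the same for the moment, N m; "finger_gap": finger opening in m.
Only numpy, scipy, OpenCV 4.12 (cv2) and the standard library are available. Lean on these libraries where they do the work, as an engineer would, in place of code of your own. Each camera call takes 0.05 s, during which the arm holds its last target. There are 200 camera calls.

## Working session

There is one attempt and no reset: what is moved stays moved. The work goes in short steps, each a Python script; the robot and the scene stay as the last script left them, time stands still between calls to the robot, and variables do not carry over. Pictures are saved under pics/ and viewed, about 8 in all and at most 12, crops included, and the job is handed in when it is done.

```bash
mkdir -p pics
cat > h.py <<'E'
from bench import *
import numpy as np, cv2
def cloud(im):
    d=im["depth"];K=im["camera_matrix"];h,w=d.shape
    u,v=np.meshgrid(np.arange(w),np.arange(h))
    p=np.stack([u,v],-1).reshape(-1,1,2).astype(np.float64)
    n=cv2.undistortPoints(p,np.array(K,float),np.array([im["k1"],0,0,0,0.])).reshape(h,w,2)
    c=np.stack([n[...,0]*d,-n[...,1]*d,-d,np.ones_like(d)],-1)
    return (c@np.linalg.inv(im["view"]).T)[...,:3]
E
python3 - <<'E'
from h import *
o=[]
for n in("scene","top"):
    im=get_image(n);cv2.imwrite(f"pics/{n}0.png",im["frame"]);
    np.save(f"{n}0.npy",cloud(im));print(n,im["k1"],(im["depth"]>0).mean(),np.linalg.inv(im["view"])[:3,3])
    P=cloud(im);hsv=cv2.cvtColor(im["frame"],cv2.COLOR_BGR2HSV)
    m=((hsv[...,0]<8)|(hsv[...,0]>172))&(hsv[...,1]>150)&(hsv[...,2]>90)
    k,l,s,c=cv2.connectedComponentsWithStats(m.astype(np.uint8))
    for i in range(1,k):
        if s[i,4]>30: q=P[(l==i)&(im["depth"]>0)];print(c[i],s[i,4],np.median(q,0),q.min(0),q.max(0))
print(state())
E
```

```text
scene 0.040766658971390056 0.9958333333333333 [ 1.34397013 -0.12389557  0.89680119]
[252.19847328 165.71374046] 262 [0.44745814 0.0448918  0.21762369] [0.41186091 0.02128097 0.20774905] [0.47488439 0.0699916  0.22477029]
top -0.0127300975152696 0.9959056122448979 [0.37664054 0.08677127 1.14803862]
[311.83783784 244.54054054] 37 [0.51033316 0.04523594 0.19314117] [0.50304651 0.04071598 0.18788421] [0.51701788 0.05076885 0.19570906]
[298.46808511 248.31914894] 47 [0.49969516 0.07109381 0.20038794] [0.49229839 0.06232321 0.1926117 ] [0.50636173 0.07745608 0.20460765]
[284.38297872 252.46808511] 47 [0.48912794 0.09620195 0.20832388] [0.47994003 0.08969098 0.20455568] [0.49583326 0.10359034 0.2103184 ]
[269.34210526 256.44736842] 38 [0.47821607 0.12414842 0.21615316] [0.47118322 0.11759256 0.21055601] [0.48495796 0.13057731 0.22020356]
[310.45518453 278.75219684] 569 [0.44235701 0.04487069 0.21708857] [0.41368964 0.02022162 0.20730941] [0.47260187 0.06935596 0.22276631]
{'time': 0.1, 'joint_pos': array([ 1.21430794e+00,  9.18345698e-02,  1.23173537e+00,  4.49472641e-05,
        1.81981370e+00, -5.66899051e-02]), 'dq': array([ 0.00024175,  0.00029114, -0.00368921,  0.00156947,  0.00277233,
        0.00031549]), 'joint_torque': array([ 2.06961959e-03, -4.47856271e+01, -4.07570386e+01,  6.98650978e-02,
        2.84222688e-02, -1.29461687e-04]), 'ee_pos': array([0.17709271, 0.57301348, 0.2296064 ]), 'ee_rot': array([-2.05007908e-04,  1.49332985e-01,  9.88786558e-01, -8.71981619e-04]), 'ft_force': array([-0.82837405, -1.01365541, -0.28721664]), 'moment': array([-0.00871485,  0.03916787, -0.05384088]), 'finger_gap': 0.0876417800450254}
```

View pics/scene0.png

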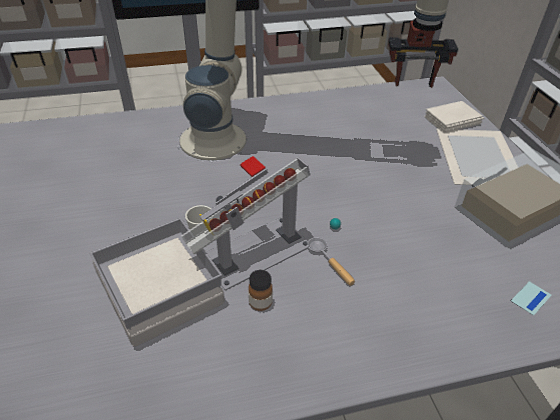

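View pics/top0.png

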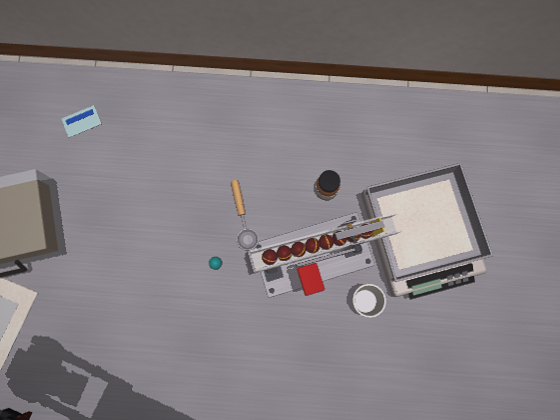

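The top view shows the paddle at (311,279) and the pill row from (269,256) to (375,230). The scale pan is at right around (425,225), and the cup is close by at (369,300). Paddle centre comes out at about (0.443, 0.045, 0.217), with the track's uphill direction at 112°.

```bash
cat >> h.py <<'E'
a=np.deg2rad(112.2); Y=np.array([np.cos(a),np.sin(a)])
XY=np.array([.443,.045])+.002*Y
b=(a+np.pi/2)/2; Q=[0,np.cos(b),np.sin(b),0]
def tip(z,v=.1): move_l([*XY,z+.008],speed=v)
def fz(): return float(state()["ft_force"][2])
def rep(t): s=state();print(t,round(s["time"],2),"tip z",round(s["ee_pos"][2]-.008,4),"F",s["ft_force"].round(1))
def snap(n,f):
    im=get_image(n);cv2.imwrite(f"pics/{f}.png",im["frame"]);return im
def pick(f):
    A,B=[get_image(n)["frame"] for n in("top","scene")]
    A=cv2.resize(A[150:330,220:500],None,fx=2,fy=2);B=cv2.resize(B[120:340,80:360],None,fx=1.4,fy=1.4)
    H=max(A.shape[0],B.shape[0]);o=np.zeros((H,560+B.shape[1],3),np.uint8);o[:A.shape[0],:560]=A;o[:B.shape[0],560:]=B
    cv2.imwrite(f"pics/{f}.png",cv2.resize(o,(798,int(H*798/o.shape[1]))))
def press(f,hold_s=1.5):
    tip(.225); f0=fz(); tip(.170,.06); rep("at .170")
    for z in np.arange(.169,.158,-.001):
        if fz()-f0>13: break
        tip(z,.03)
    rep("pressed"); hold(hold_s); rep("held"); pick(f)
E
python3 - <<'E'
from h import *
p=state()["ee_pos"]; move_l([p[0],p[1],.35],speed=.25); close()
move_to([*XY,.35],Q); tip(.235,.15); rep("above"); print(state()["finger_gap"]); pick("above")
E
```

```text
above 5.05 tip z 0.2361 F [0.4 0.1 0.6]
0.00038288093698965
```

View pics/above.png

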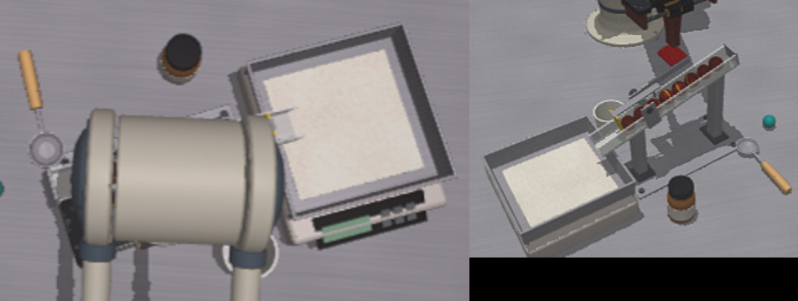

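In the right half (scene view) the closed fingers are just above the paddle, at (675,45). The left half (top view) shows only the arm covering the dispenser. Next is the first press.

Run:
```python
from h import *
press("p1")
```

```text
at .170 6.47 tip z 0.1714 F [-2.6  2.3 11.5]
pressed 7.22 tip z 0.1691 F [-3.6  1.9 13.7]
held 8.72 tip z 0.1691 F [-3.4  0.3 14. ]
```

View pics/p1.png

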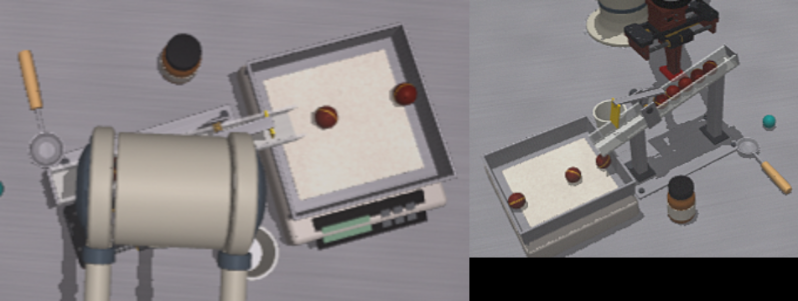

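Two pills are in the pan and a third is at the lip, at (603,160). The gate is up and pills remain held back. I'll press a little firmer to be sure the paddle is on its stop, and check again.

Run:
```python
from h import *
for z in (.167,.166,.165,.164):
    tip(z,.03); rep(z)
    if fz()>19: break
hold(.5); pick("p1b")
```

```text
0.167 9.07 tip z 0.1691 F [-3.3  2.3 13.1]
0.166 9.32 tip z 0.1683 F [-3.4  1.  14.4]
0.165 9.57 tip z 0.1675 F [-2.6  1.  15.1]
0.164 9.82 tip z 0.1667 F [-2.8  0.8 16.5]
```

View pics/p1b.png

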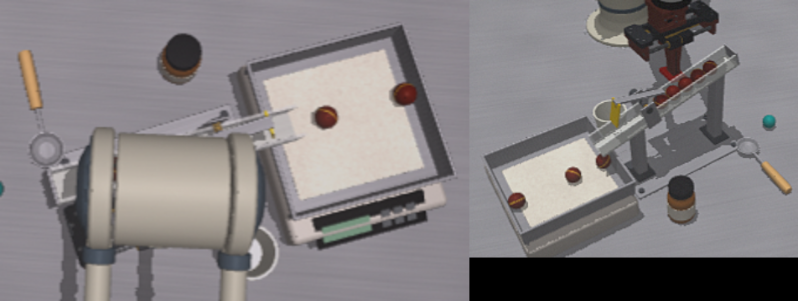

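```bash
cat >> h.py <<'E'
def reds():
    im=get_image("scene");P=cloud(im);hsv=cv2.cvtColor(im["frame"],cv2.COLOR_BGR2HSV)
    m=((hsv[...,0]<10)|(hsv[...,0]>170))&(hsv[...,1]>120)&(hsv[...,2]>40)
    m&=(P[...,0]>.3)&(P[...,2]>.03)&(P[...,1]>-.5)&(P[...,1]<.3)
    k,l,s,c=cv2.connectedComponentsWithStats(m.astype(np.uint8))
    for i in range(1,k):
        if s[i,4]>12: print(c[i].round(),s[i,4],np.median(P[l==i],0).round(3))
    q=P[m&(hsv[...,2]>150)&(hsv[...,1]>200)]
    d=(q[:,:2]-XY); o=np.argsort(d@Y)
    for i in o[::max(1,len(o)//8)]: print("  paddle y,x,z",(d[i]@Y).round(3),(d[i]@[Y[1],-Y[0]]).round(3),q[i,2].round(4))
E
python3 - <<'E'
from h import *
reds(); rep("")
E
```

```text
[284. 176.] 43 [0.493 0.108 0.21 ]
[249. 182.] 85 [0.447 0.035 0.169]
[263. 190.] 221 [0.513 0.054 0.195]
[244. 204.] 43 [0.531 0.007 0.179]
[190. 256.] 28 [ 0.58  -0.127  0.091]
[169. 265.] 21 [ 0.596 -0.172  0.093]
[166. 269.] 33 [ 0.605 -0.183  0.091]
[118. 288.] 60 [ 0.638 -0.28   0.094]
 10.47 tip z 0.1667 F [-4.   0.6 16.3]
```

All three pills are in the pan (tops at z≈0.09), and the paddle height matches right down. Now let it up and check that the next pills run down.

Run:
```python
from h import *
tip(.24,.08); hold(2.0); rep("up"); reds(); pick("up1")
```

```text
up 13.57 tip z 0.24 F [ 0.3 -0.6  0.4]
[230.  88.] 14 [0.434 0.004 0.411]
[238.  95.] 13 [0.47  0.017 0.411]
[244. 100.] 25 [0.483 0.026 0.411]
[248. 111.] 20 [0.47  0.035 0.374]
[252. 166.] 273 [0.449 0.044 0.217]
[252. 197.] 145 [0.521 0.03  0.187]
[238. 207.] 26 [ 0.536 -0.005  0.178]
[190. 256.] 26 [ 0.579 -0.127  0.089]
[170. 265.] 21 [ 0.598 -0.172  0.094]
[166. 269.] 31 [ 0.605 -0.183  0.09 ]
[118. 288.] 63 [ 0.638 -0.28   0.094]
  paddle y,x,z 0.008 -0.019 0.2212
  paddle y,x,z 0.008 -0.024 0.2182
```

View pics/up1.png

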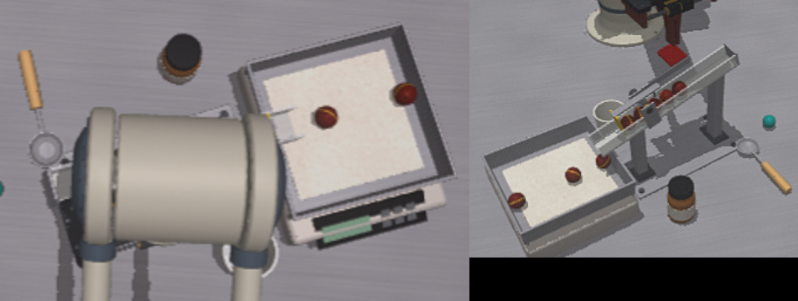

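The paddle is back at 0.217 and the remaining five pills are down at the closed gate, at (625,122). Three pills are in the pan. Second press.

Run:
```python
from h import *
tip(.225); tip(.170,.06); rep("170"); tip(.164,.03); rep("pressed"); hold(2.0); rep("held"); reds(); pick("p2")
```

```text
170 15.08 tip z 0.1714 F [-2.9  2.1 12.3]
pressed 15.43 tip z 0.1666 F [-3.5 -0.  16.9]
held 17.43 tip z 0.1667 F [-4.1  1.1 15.7]
[232. 119.] 15 [0.434 0.007 0.338]
[249. 182.] 84 [0.447 0.034 0.169]
[248. 201.] 100 [0.528 0.02  0.182]
[190. 257.] 29 [ 0.58  -0.126  0.09 ]
[129. 259.] 64 [ 0.56  -0.258  0.093]
[181. 262.] 16 [ 0.589 -0.148  0.091]
[175. 264.] 44 [ 0.595 -0.161  0.092]
[165. 283.] 50 [ 0.645 -0.186  0.093]
[133. 284.] 85 [ 0.632 -0.252  0.092]
[118. 288.] 61 [ 0.638 -0.281  0.094]
```

View pics/p2.png

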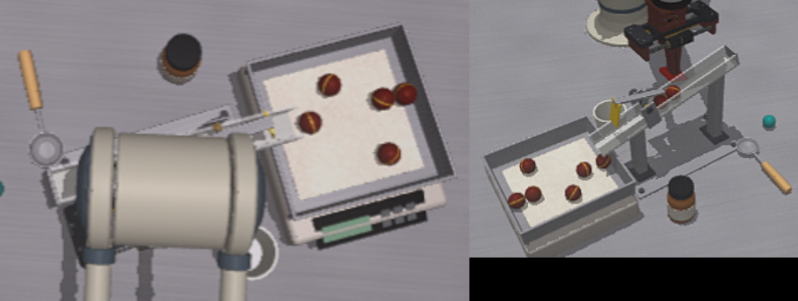

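Six pills are in the pan (scene view) and two are still held in the track. Let the paddle up, back off, check, and hand in.

Run:
```python
from h import *
tip(.24,.08); tip(.33,.2); hold(1.5); rep("up"); reds(); pick("end")
```

```text
up 20.78 tip z 0.33 F [0.1 0.2 0.1]
[245.  60.] 422 [0.466 0.03  0.481]
[290.  74.] 33 [0.445 0.129 0.434]
[281.  73.] 20 [0.418 0.116 0.426]
[252. 166.] 284 [0.448 0.044 0.218]
[224. 216.] 26 [ 0.545 -0.04   0.167]
[216. 225.] 15 [ 0.564 -0.059  0.159]
[190. 257.] 27 [ 0.58  -0.126  0.091]
[129. 259.] 62 [ 0.559 -0.257  0.092]
[181. 262.] 17 [ 0.591 -0.148  0.09 ]
[175. 264.] 44 [ 0.596 -0.162  0.092]
[165. 282.] 49 [ 0.644 -0.185  0.094]
[133. 284.] 85 [ 0.632 -0.252  0.092]
[172. 283.] 14 [ 0.647 -0.172  0.088]
[118. 288.] 61 [ 0.638 -0.281  0.094]
  paddle y,x,z -0.019 -0.016 0.2167
  paddle y,x,z -0.019 -0.017 0.2136
  paddle y,x,z -0.018 -0.013 0.213
  paddle y,x,z -0.016 -0.016 0.213
  paddle y,x,z -0.015 -0.023 0.2138
  paddle y,x,z -0.013 -0.02 0.2148
  paddle y,x,z 0.011 -0.023 0.2203
  paddle y,x,z 0.012 -0.016 0.2212
  paddle y,x,z 0.013 -0.022 0.22
  paddle y,x,z 0.014 -0.02 0.221
  paddle y,x,z 0.015 -0.016 0.2203
```

View pics/end.png

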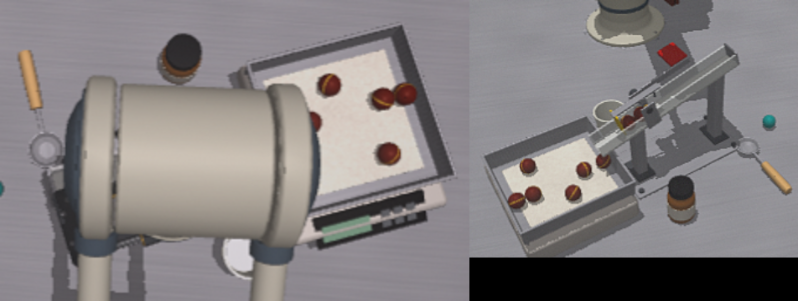

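The scene view shows six pills in the pan, the last two waiting behind the shut gate at (628,122), and the paddle up at (672,53). Jar, cup and spoon have not moved.

```bash
python3 -c "
from bench import *
job_done()"
```

```text
the job is handed in; nothing more can be done
```

I dispensed both doses and handed the job in at about 21 s on the robot's clock. I pressed the red paddle down twice with the closed fingertips and let it all the way up after each press.

- **Pills:** three were in the pan after the first press and six after the second. The last two are waiting behind the shut gate. None were seen on the counter.
- **Paddle:** its measured height was about 0.169 m at the fingertip edge when pressed, which fits right down, and about 0.217 m back at rest. Wrist force while pressing peaked at about 17 N.
- **Other objects:** the jar, cup and spoon looked unmoved in the last picture. The arm hid part of the top view, so the full count of six came from the scene camera only.
- **Less certain:** during the first press I pushed about 2 mm further to be sure the paddle was on its stop. The force rose only slowly there, with no sharp stop, so I took "right down" from the paddle's height and the three-pill count.

No check failed.

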